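# Engage the stirrer under the beaker

## Task

Start the stirring place under the beaker: lift the stirrer's selector lever out of its middle notch, swing it over to the end notch on the side where the beaker stands, and let it drop fully home in that notch. Do not force the lever through the gate, and leave the beaker standing where it is.

Things in the scene. Friction and masses are not known exactly. Their poses are not given: they have to be found in the camera images.
- stirrer: fixed two-place stirrer: white housing 140x200x40 mm, round plates (tops 18 mm up) at x 105, y +-200 mm. Origin on the bench under the lever's upright pivot; z up, x from pivot to middle notch, y to the left plate. Curved steel gate 90 mm from the pivot, teeth 87 mm above the bench, 3 open-topped notches 34 mm wide, at 0 and +-0.785 rad about the pivot. The lever's bar is 12 mm thick.
- selector (a joint): swing of the lever about the upright pivot, rad: 0 in the middle notch, +0.785 in the end notch on the stirrer's +y (left) side, -0.785 in the one on the -y side; stops at +-0.90. Swings easily when raised and stays where it is left.
- knob (a point): middle of the grip: upright white round knob 28 mm across at the end of the level steel lever bar, 130 mm from the pivot, spanning 68 to 130 mm above the bench. This point is 105 mm up when the lever is home (bar top 81 mm). The lever slides straight up, 45 mm at most; 18 mm clears the teeth. Let go, it sinks by its weight (2.5 N), home or onto a tooth. Pivot post top: 137 mm.
- beaker_centre (a point): centre, half-way up, of an empty clear glass beaker, 81 mm across, 86 mm high, open at the top, standing loose on one of the two plates (left or right differs). A smaller lidded sample cup, 59 mm across and 45 mm high, stands on the other plate.
Not all that is in view belongs to the job. What is shaped like the part that bears beaker_centre but brown or red is not meant.

How it is judged (in metres and radians):
On the way:
1. the lever is lifted out of the middle notch (height (world z) of knob above 0.121 m), for 0.1 s.
At the end, for the whole second after the job is handed in: The lever rests home (its knob within 5 mm of its lowest height) in the end notch on the beaker's side (selector beyond 0.62 rad towards it), and the beaker stands upright within 20 mm of where it stood (((y of beaker_centre in the frame of stirrer above 0.1 m and value of joint selector above 0.62 rad) or (y of beaker_centre in the frame of stirrer below -0.1 m and value of joint selector below -0.62 rad)) and height (world z) of knob below 0.11 m and angle between beaker_centre's own z axis and vertical below 0.1 rad and distance of beaker_centre from where it was at the start of the episode below 0.02 m); the robot touches nothing.
It fails at once if the lever is forced through the gate without being lifted (height (world z) of knob below 0.113 m and (value of joint selector between 0.25 and 0.53 rad or value of joint selector between -0.53 and -0.25 rad)).
It fails at once if the beaker is tipped (angle between beaker_centre's own z axis and vertical above 0.35 rad).
It also fails if it takes over 32 s, if anything falls off the work surface, if the arm or the gripper's body presses on something with over 40 N, if the wrist force passes 120 N, or if a joint passes its speed limit or range.

## Robot

A 7-joint arm with a two-finger parallel gripper is mounted at the origin on a cart in front of the work surface, level with it; the furniture and walls round the work are solid. World frame = base frame: x ahead of the robot, y to its left, z up, the work surface at z = 0. Lengths are in m, angles in degrees, forces in N, time in s.
With the tool pointing down it reaches from about 0.425 to 0.875 m from the base axis. Payload 4.7 kg.
Tool frame: the origin (TCP) lies at the very end of the fingers, on their centre line; the grasp point (between the pads) lies 19 mm behind it; z points along the fingers, y is the line along which they close (so a half turn about z gives the same grasp; the last joint's range is limited). The gripper opens to 87 mm and grips with 3 to 60 N. Pads are 19 mm wide; open, the fingers measure 117 mm over their backs; the gripper's body (75 mm by 190 mm) begins 51 mm behind the grasp point.
Start: joints at [-67.947, 18.392, -4.016, 83.108, 1.295, 78.541, -3.26], TCP at [0.236, 0.606, 0.223] pointing down, gripper open.
Joint ranges: [-163.93, 163.93], [-17.29, 119.83], [-79.2, 71.16], [3.27, 140.29], [-89.18, 269.18], [5.43, 117.66], [-154.24, 154.24]. Speed limits (degrees/s): [147.25, 147.25, 180, 180, 180, 180, 180].

## Interface

Orientations are given as [roll, pitch, yaw] about the fixed x, y, z axes, in that order (R = Rz(yaw) Ry(pitch) Rx(roll)).
In Python, from cell import telemetry, cams, env gives the robot as it stands.
- The arm moves only by the tool arm_command, never from a script. Its argument "series" is text: rows parted by semicolons, each of 5 numbers parted by spaces: the shift along the tool's x, y, z in mm, then the turn about the tool's z in rad, then the closure in counts, from 0 (fully open) to 255 (shut). A call has 1 to 20 rows; each row shifts and turns the commanded pose from where the row before left it, along the tool's axes as they then stand; what a row does not reach is not made up. A row lasts 1/12 s, in which the tool goes at most 41.7 mm and 7.16 degrees, less where a joint would pass 70% of its speed; a pose out of reach is approached as far as the arm can. A call is refused whole if a number of a shift passes 41.7 or a number of a turn 0.125, either way. A call with a gripper value outside its range is refused whole. The fingers move at their own pace and stop on an object; "squeeze" is the grip in N (left out, the last holds). Time passes only in rows, so rows that do not move let the fingers close. It gives the time, the measured TCP pose, the force, the opening and the grip force at its end, in the units of the state.
- telemetry.get_obs(): the state, without advancing time (a new reading comes with each control period).
- cams.read_camera(name): name is "scene" or "top" or "wrist"; returns the picture (480x640x3 uint8, blue, green, red); there is no depth.
- cams.calibration(name): a dict with "K" (3x3 intrinsics, pixels), "origin" and "rotation" of the camera in the world; the wrist camera has in their place "hand_eye" (4x4, takes a point from camera to tool coordinates, whose origin is the TCP and whose axes are the flange's). Camera axes: x right, y down, z forward; pixel columns grow to the right and rows downward; lengths in m; the calibration is good to about 2 mm. The wrist camera is an equidistant fisheye: a pixel r from the principal point sees the ray r / f radians off the axis. A picture is of the moment at which its call begins: read the wrist's pose just before it. calibration takes no time and is no camera call.
- env.sign_off(): hands the job in; it is judged then, once.
The state is a dict: "time_s": time; "qpos": joint angles; "joint_velocities": joint speeds; "effort": joint torques, N m; "tool_pos": TCP position; "tool_rot": TCP orientation; "force": force on the tool from outside, world axes, zero at the start; "wrist_torque": the same for the moment, N m; "grip_width": finger opening in m; "grasp_force": force on a finger pad.
Only numpy, scipy, OpenCV 4.12 (cv2) and the standard library are available. Lean on these libraries where they do the work, as an engineer would, in place of code of your own. Each camera call takes 0.05 s, during which the arm holds its last target. There are 200 camera calls.

## Working session

There is one attempt and no reset: what is moved stays moved. The work goes in short steps, Python scripts to look and compute and a tool call to move; the robot and the scene stay as the last step left them, time stands still between calls to the robot, and variables do not carry over. Pictures are saved under pics/ and viewed, at most 10 in all, crops included, and the job is handed in when it is done.

Besides the shell and the picture viewer there is one more tool, called after "Emit:" in YAML: its name, and indented under it one key for each argument. arm_command: Moves the arm, as the interface text tells. Its arguments: {"type":"object","properties":{"series":{"type":"string"},"squeeze":{"type":"number"}},"required":["series"]}

```bash
mkdir -p pics; ls; python3 - <<'E'
from cell import telemetry,cams,env
import cv2,numpy as np
o=telemetry.get_obs();print(o)
for n in("scene","top"):
    im=cams.read_camera(n);cv2.imwrite(f"pics/{n}0.png",im)
    print(n,cams.calibration(n))
print(cams.calibration("wrist"))
E
```

```text
pics
{'time_s': 0.0, 'qpos': array([-67.94782838,  18.43928778,  -4.01580551,  83.17368157,
         1.29224038,  78.53891516,  -3.2599432 ]), 'joint_velocities': array([ 0.08679507, -0.07827737,  0.01149442,  0.04430635,  0.00550321,
        0.04701731,  0.03871116]), 'effort': array([-7.60939620e-04, -4.91272616e+01, -4.04452616e-01, -3.12529743e+01,
       -6.39847596e-02,  4.35101381e-02,  1.48189333e-04]), 'tool_pos': array([0.23535887, 0.6053203 , 0.22146962]), 'tool_rot': array([-1.79893202e+02,  2.80378661e-03,  1.58757320e+02]), 'force': array([-0.40645273, -0.41304734,  0.29121843]), 'wrist_torque': array([-0.02557548, -0.02720619,  0.06257922]), 'grasp_force': 0.0, 'grip_width': 0.0871248953890321}
scene {'K': array([[621.52585608,   0.        , 312.93816595],
       [  0.        , 621.52585608, 238.53877795],
       [  0.        ,   0.        ,   1.        ]]), 'origin': array([-0.00325431, -1.02213426,  0.7080118 ]), 'rotation': array([-118.89428923,   -0.50435063,  -29.64718067])}
top {'K': array([[472.08292566,   0.        , 327.27243917],
       [  0.        , 472.08292566, 246.05219294],
       [  0.        ,   0.        ,   1.        ]]), 'origin': array([ 0.42836416, -0.03257875,  0.9269623 ]), 'rotation': array([-171.23647654,   -0.40443209,  -90.23959868])}
{'K': array([[371.64829954,   0.        , 323.59569408],
       [  0.        , 371.64829954, 242.70173092],
       [  0.        ,   0.        ,   1.        ]]), 'hand_eye': array([[ 9.84308417e-05, -9.56789868e-01, -2.90780225e-01,
         8.08535060e-02],
       [ 9.99999760e-01, -1.05093324e-04,  6.84307352e-04,
        -7.22343087e-04],
       [-6.85297401e-04, -2.90780223e-01,  9.56789628e-01,
        -1.60618877e-01],
       [ 0.00000000e+00,  0.00000000e+00,  0.00000000e+00,
         1.00000000e+00]])}
```

View pics/scene0.png

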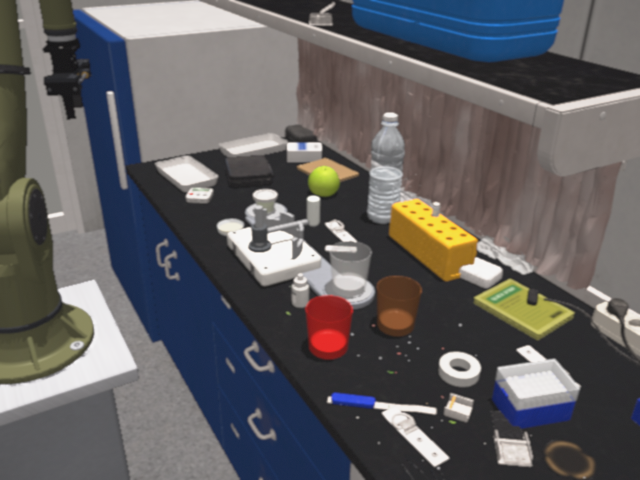

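View pics/top0.png

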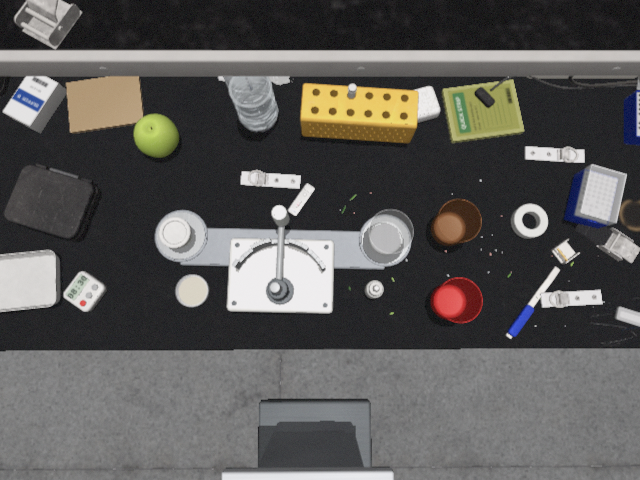

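The scene shows the lever along +x with the white knob at top px (280,212) and scene px about (313,200). The clear beaker is on the right (−y) plate at top px (386,238). The lidded cup is on the left plate, and the red and brown beakers are decoys. Next I'll triangulate these points.

```bash
cat > h.py <<'E'
import numpy as np,cv2
from cell import telemetry,cams
from scipy.spatial.transform import Rotation as R
C={n:cams.calibration(n) for n in("scene","top")}
def ray(n,p):
    c=C[n];d=R.from_euler('xyz',c['rotation'],degrees=True).as_matrix()@np.linalg.inv(c['K'])@[p[0],p[1],1]
    return np.array(c['origin']),d/np.linalg.norm(d)
def plane(n,p,z):
    o,d=ray(n,p);return o+d*(z-o[2])/d[2]
def tri(a,b):
    o1,d1=ray("top",a);o2,d2=ray("scene",b)
    s=np.linalg.lstsq(np.c_[d1,-d2],o2-o1,rcond=None)[0]
    p,q=o1+s[0]*d1,o2+s[1]*d2
    return (p+q)/2,np.linalg.norm(p-q)
def proj(n,X):
    c=C[n];v=R.from_euler('xyz',c['rotation'],degrees=True).as_matrix().T@(np.array(X)-c['origin']);v=c['K']@v;return v[:2]/v[2]
E
python3 - <<'E'
from h import *
t=cv2.imread("pics/top0.png");s=cv2.imread("pics/scene0.png")
a=cv2.resize(t[185:315,150:430],None,fx=2.8,fy=2.8,interpolation=cv2.INTER_CUBIC)
b=cv2.resize(s[175:315,215:395],None,fx=4,fy=4,interpolation=cv2.INTER_CUBIC)
cv2.imwrite("pics/a.png",a);cv2.imwrite("pics/b.png",b)
print(tri((280,212),(313,199)),plane("top",(280,212),.13),plane("top",(275,287),.137),plane("top",(386,238),.018))
E
```

```text
(array([0.61033368, 0.04322182, 0.12830776]), np.float64(0.0021059547366332606)) [0.61092403 0.04263312 0.13      ] [0.48122042 0.04889678 0.137     ] [ 0.58403535 -0.15446805  0.018     ]
```

View pics/a.png

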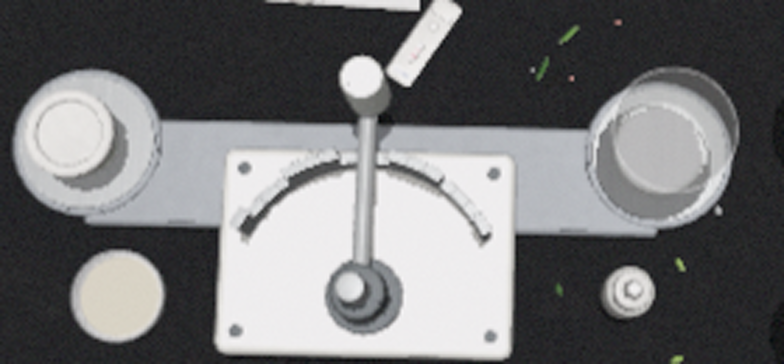

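View pics/b.png

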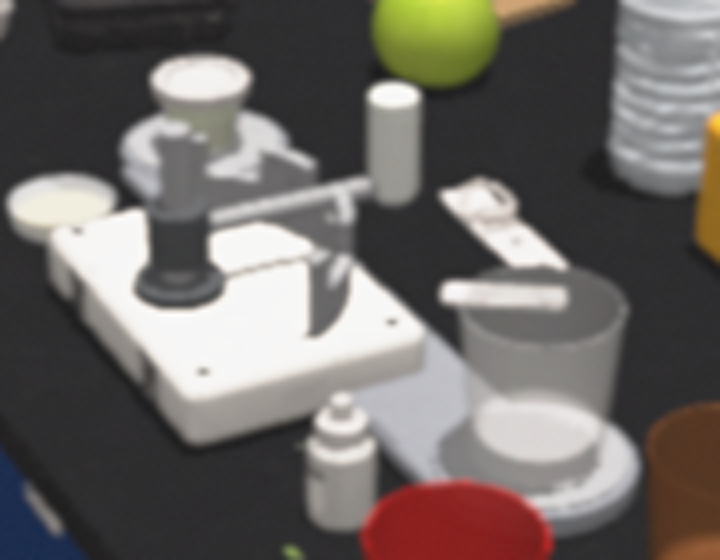

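The crops give the knob top at top px (278.9,212.5) and scene px (313.75,198.75). The pivot post top is at (275,287.9) and (260,207.5). The clear beaker stands on the right plate and clears the lever's sweep.

```bash
python3 - <<'E'
from h import *
T=lambda x,y:(x/2.8+150-.3,y/2.8+185-.3); S=lambda x,y:(x/4+215-.4,y/4+175-.4)
k,e1=tri(T(361,77),S(395,95));p,e2=tri(T(350,288),S(180,131))
print("knob",k,e1,"post",p,e2,"dist",np.linalg.norm((k-p)[:2]),"ang",np.degrees(np.arctan2(k[1]-p[1],k[0]-p[0])))
kp=plane("top",T(361,77),.13);pp=plane("top",T(350,288),.137);d=kp-pp
print(kp,pp,np.hypot(*d[:2]),np.degrees(np.arctan2(d[1],d[0])))
L=plane("top",T(88,142),.018);Rr=plane("top",T(659,155),.018);print("plates",L,Rr,np.linalg.norm(L-Rr),np.degrees(np.arctan2(*(L-Rr)[[1,0]]))-90)
m=(L+Rr)/2;print("pivot from plates",m-.105*(d/np.linalg.norm(d)))
b=tri(T(677,117),S(545,308));print("beaker rim",b)
o=telemetry.get_obs();g=np.array([k[0],k[1],.26]);Rt=R.from_euler('xyz',o['tool_rot'],degrees=True)
print("delta tool mm",Rt.inv().apply(g-o['tool_pos'])*1000, o['tool_rot'])
E
```

```text
knob [0.61095666 0.04507542 0.12874721] 0.0002012047612717018 post [0.48184146 0.04891917 0.13536587] 0.0031483712179120743 dist 0.1291723974404277 ang -1.7051868711028448
[0.61057689 0.04499461 0.13      ] [0.48029367 0.04938539 0.137     ] 0.13035718446570796 -1.9302424862996743
plates [0.59034001 0.24541789 0.018     ] [ 0.57996374 -0.15252986  0.018     ] 0.3980830044248295 -1.4936174506871822
pivot from plates [0.48036243 0.04997561 0.02363024]
beaker rim (array([ 0.58719114, -0.15185112,  0.10193581]), np.float64(0.007060394265537897))
delta tool mm [-553.05267424 -386.1967817   -37.73091828] [-1.79904569e+02  4.80865906e-03  1.58755440e+02]
```

The checks agree. The knob is at (0.611, 0.045) with its top at about 0.129. The knob-to-pivot distance is 129–130 mm, the plates are 398 mm apart and the stirrer yaw is about −1.7°. Now I'll move above the knob.

Emit:
arm_command:
  series: "-15 -10 -10 0 0; -28 -20 -10 0 0; -30 -21 -5 0 0; -30 -21 -5 0 0; -30 -21 -5 0 0; -30 -21 0 0 0; -30 -21 0 0 0; -30 -21 0 0 0; -30 -21 0 0 0; -30 -21 0 0 0; -30 -21 0 0 0; -30 -21 0 0 0; -30 -21 0 0 0; -30 -21 0 0 0; -30 -21 0 0 0; -30 -21 0 0 0; -30 -21 0 0 0; -30 -21 0 0 0; -20 -14 0 0 0; -10 -6 0 0 0"
  squeeze: 20

```text
time_s: 1.77
tool_pos: [0.6121, 0.0407, 0.2571]
tool_rot: [-179.9, 0.0, 158.4]
force: [-0.7, -0.9, 0.9]
grip_width: 0.0871
grasp_force: 0.0
```

Emit:
arm_command:
  series: "0 0 0 -0.08 0; 0 0 0 -0.09 0; 0 0 0 -0.09 0; 0 0 0 -0.08 0; 0 0 0 0 0; 0 0 0 0 0"

```text
time_s: 2.27
tool_pos: [0.6107, 0.0468, 0.2573]
tool_rot: [180.0, -0.0, 178.2]
force: [-0.0, 0.0, 0.7]
grip_width: 0.087
grasp_force: 0.0
```

```bash
python3 - <<'E'
from h import *
o=telemetry.get_obs();im=cams.read_camera("wrist");cv2.imwrite("pics/w1.png",im)
print(o['time_s'],o['tool_pos'],o['tool_rot'],o['qpos'],o['force'])
Rt=R.from_euler('xyz',o['tool_rot'],degrees=True);g=np.array([.6108,.045,.093])
print(Rt.inv().apply(g-o['tool_pos'])*1000)
E
```

```text
2.2667 [0.61071972 0.04683851 0.25728758] [ 1.79965452e+02 -4.10289783e-02  1.78185209e+02] [-25.03541436  13.29643322  21.84195679  86.59560731  -5.00737046
  81.10316703  85.23894788] [-0.02553347  0.04826395  0.6795267 ]
[ -0.25610937  -1.93410251 164.2862986 ]
```

View pics/w1.png

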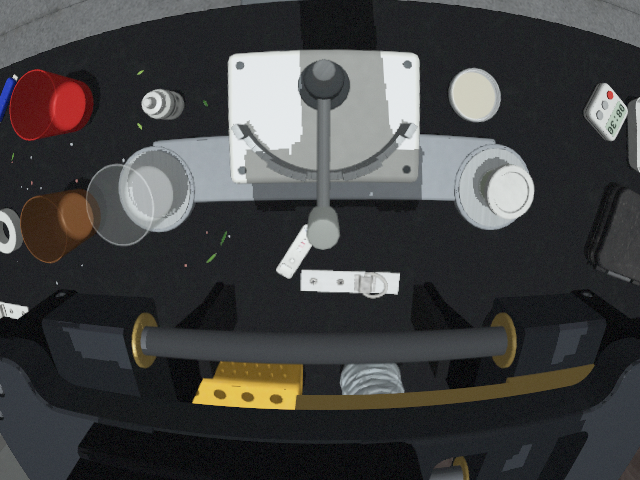

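The wrist view shows the knob top at (323,235). Cast to z = 0.13, that puts it within about 1 mm of the tool axis, so I'll descend and grip.

Emit:
arm_command:
  series: "0 -1 15 0 0; 0 0 25 0 0; 0 0 25 0 0; 0 0 25 0 0; 0 0 25 0 0; 0 0 20 0 0; 0 0 14 0 0; 0 0 10 0 0; 0 0 5 0 0; 0 0 0 0 0; 0 0 0 0 0"

```text
time_s: 3.23
tool_pos: [0.6116, 0.0449, 0.0942]
tool_rot: [180.0, 0.1, 178.2]
force: [1.0, 0.1, 0.3]
grip_width: 0.0868
grasp_force: 0.0
```

Emit:
arm_command:
  series: "0 0 0 0 100; 0 0 0 0 140; 0 0 0 0 180; 0 0 0 0 220; 0 0 0 0 220; 0 0 0 0 220; 0 0 0 0 220; 0 0 0 0 220; 0 0 0 0 220; 0 0 0 0 220"
  squeeze: 20

```text
time_s: 4.07
tool_pos: [0.6111, 0.0448, 0.0936]
tool_rot: [180.0, 0.0, 178.2]
force: [0.6, -0.2, -0.2]
grip_width: 0.028
grasp_force: 0.1
```

Emit:
arm_command:
  series: "0 0 0 0 255; 0 0 0 0 255; 0 0 0 0 255; 0 0 0 0 255"
  squeeze: 25

```text
time_s: 4.4
tool_pos: [0.6111, 0.0447, 0.0936]
tool_rot: [180.0, 0.0, 178.2]
force: [-0.2, -0.3, 0.7]
grip_width: 0.0272
grasp_force: 25.0
```

Gripped: opening 27 mm, 25 N. Lift 30 mm.

Emit:
arm_command:
  series: "0 0 -3 0 255; 0 0 -5 0 255; 0 0 -6 0 255; 0 0 -6 0 255; 0 0 -5 0 255; 0 0 -3 0 255; 0 0 -2 0 255; 0 0 0 0 255; 0 0 0 0 255; 0 0 0 0 255"

```text
time_s: 5.23
tool_pos: [0.611, 0.0447, 0.1235]
tool_rot: [180.0, 0.0, 178.2]
force: [0.8, 1.7, -2.2]
grip_width: 0.0278
grasp_force: 25.0
```

```bash
python3 - <<'E'
from h import *
a=cams.read_camera("scene");b=cams.read_camera("top");
v=np.hstack([cv2.resize(a[170:290,215:345],(520,480)),cv2.resize(b[190:310,240:310],(280,480))]);cv2.imwrite("pics/c.png",v)
o=telemetry.get_obs();print(o['tool_pos'],o['force'],o['grip_width'],o['grasp_force'])
# arc plan: rotation by -th about pivot, per row in tool axes
r=.130;dt=np.radians(3.0)
print("chord",2*r*np.sin(dt/2)*1000,"radial",r*(1-np.cos(dt))*1000)
E
```

```text
[0.61106532 0.04474082 0.12340144] [ 0.93728313  1.68452708 -2.15566432] 0.02723899680156543 24.990098867565393
chord 6.80600656004702 radial 0.1781604819054017
```

View pics/c.png

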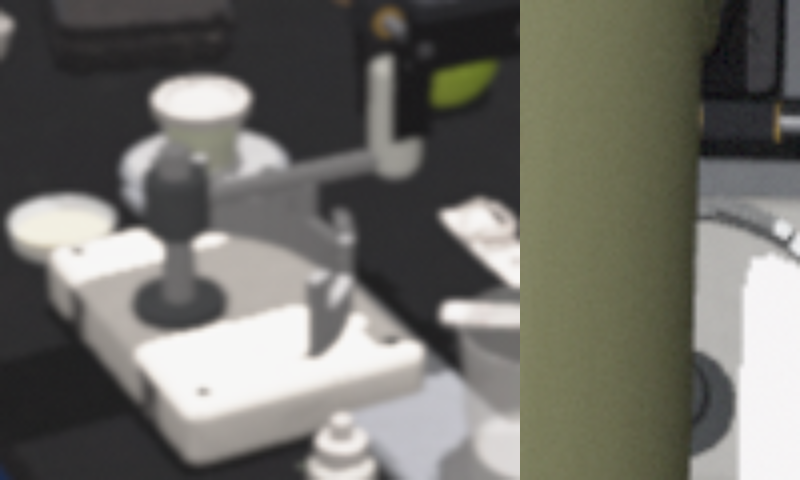

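Raised: the force shows the lever's weight, and the picture shows the bar above the gate. Now swing 45° towards −y about the pivot, with 3° rows.

Emit:
arm_command:
  series: "0.04 -3.4 0 0.0262 255; 0.18 -6.8 0 0.0524 255; 0.18 -6.8 0 0.0524 255; 0.18 -6.8 0 0.0524 255; 0.18 -6.8 0 0.0524 255; 0.18 -6.8 0 0.0524 255; 0.18 -6.8 0 0.0524 255; 0.18 -6.8 0 0.0524 255; 0.18 -6.8 0 0.0524 255; 0.18 -6.8 0 0.0524 255; 0.18 -6.8 0 0.0524 255; 0.18 -6.8 0 0.0524 255; 0.18 -6.8 0 0.0524 255; 0.18 -6.8 0 0.0524 255; 0.18 -6.8 0 0.0524 255; 0.04 -3.4 0 0.0262 255; 0 0 0 0 255; 0 0 0 0 255; 0 0 0 0 255"

```text
time_s: 6.92
tool_pos: [0.5692, -0.0447, 0.123]
tool_rot: [-179.9, -0.2, 133.3]
force: [-4.5, 3.8, -2.3]
grip_width: 0.0272
grasp_force: 25.0
```

```bash
python3 - <<'E'
from h import *
o=telemetry.get_obs();print(o['tool_pos'],o['tool_rot'],o['force'],o['grip_width'],o['grasp_force'])
d=o['tool_pos'][:2]-[.481,.0493];print(np.hypot(*d),np.degrees(np.arctan2(d[1],d[0]))+1.75)
a=cams.read_camera("scene");w=cams.read_camera("wrist")
cv2.imwrite("pics/d.png",np.hstack([cv2.resize(a[170:320,215:395],(480,400)),cv2.resize(w[:320,160:480],(320,320+80))]))
E
```

```text
[ 0.56918583 -0.04467161  0.12297676] [-1.79934658e+02 -1.55832803e-01  1.33316221e+02] [-4.54057216  3.81066624 -2.33922463] 0.027208966130741304 25.001275681424886
0.1288697156912523 -45.069246703367334
```

View pics/d.png

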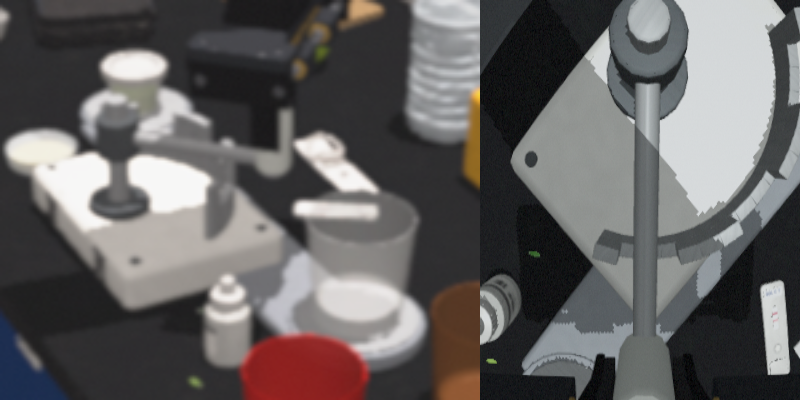

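The lever is at about −45°, over the gap of the right end notch, and the beaker is undisturbed. Lower it.

Emit:
arm_command:
  series: "0 0 2 0 255; 0 0 4 0 255; 0 0 5 0 255; 0 0 5 0 255; 0 0 5 0 255; 0 0 4 0 255; 0 0 2 0 255; 0 0 1 0 255; 0 0 0.5 0 255; 0 0 0 0 255; 0 0 0 0 255"

```text
time_s: 7.93
tool_pos: [0.5693, -0.0446, 0.0944]
tool_rot: [-179.9, -0.2, 133.3]
force: [-4.0, 4.1, -3.3]
grip_width: 0.0274
grasp_force: 25.0
```

Emit:
arm_command:
  series: "0 0 0 0 200; 0 0 0 0 150; 0 0 0 0 100; 0 0 0 0 60; 0 0 0 0 60; 0 0 0 0 60; 0 0 0 0 60; 0 0 0 0 60; 0 0 0 0 60"

```text
time_s: 8.68
tool_pos: [0.5703, -0.046, 0.0952]
tool_rot: [180.0, 0.0, 133.2]
force: [-0.2, -0.1, 1.0]
grip_width: 0.0654
grasp_force: 0.0
```

Emit:
arm_command:
  series: "0 0 -5 0 60; 0 0 -10 0 60; 0 0 -20 0 60; 0 0 -25 0 60; 0 0 -25 0 60; 0 0 -25 0 60; 0 0 -20 0 60; 0 0 -10 0 60; 0 0 0 0 60; 0 0 0 0 60; 0 0 0 0 60; 0 0 0 0 60"

```text
time_s: 9.68
tool_pos: [0.5693, -0.0458, 0.2334]
tool_rot: [-179.9, -0.1, 133.2]
force: [-0.7, -0.1, -1.4]
grip_width: 0.0666
grasp_force: 0.0
```

```bash
python3 - <<'E'
from h import *
o=telemetry.get_obs();print(o['time_s'],o['tool_pos'],o['tool_rot'],o['force'],o['grip_width'])
a=cams.read_camera("scene");w=cams.read_camera("wrist")
cv2.imwrite("pics/e.png",np.hstack([cv2.resize(a[170:320,215:395],(480,400)),cv2.resize(w[:400,160:480],(320,400))]))
h=np.array([.481,.0493,0])+.13*np.r_[np.cos(np.radians(-46.75)),np.sin(np.radians(-46.75)),0]
for z in(.13,.148,.068,.086):
    p=proj("scene",h+[0,0,z]);print(z,p,(p-[215,170])*[480/180,400/150])
E
```

```text
9.6833 [ 0.56926857 -0.0458456   0.23340118] [-1.79873706e+02 -1.00112108e-01  1.33201878e+02] [-0.7094559  -0.05684515 -1.35902354] 0.06660513646501742
0.13 [317.84302287 218.460274  ] [274.24806098 129.22739734]
0.148 [317.95484461 210.56182745] [274.54625229 108.16487319]
0.068 [317.46930445 244.85759942] [273.25147854 199.62026511]
0.086 [317.57601815 237.31995571] [273.5360484 179.5198819]
```

View pics/e.png

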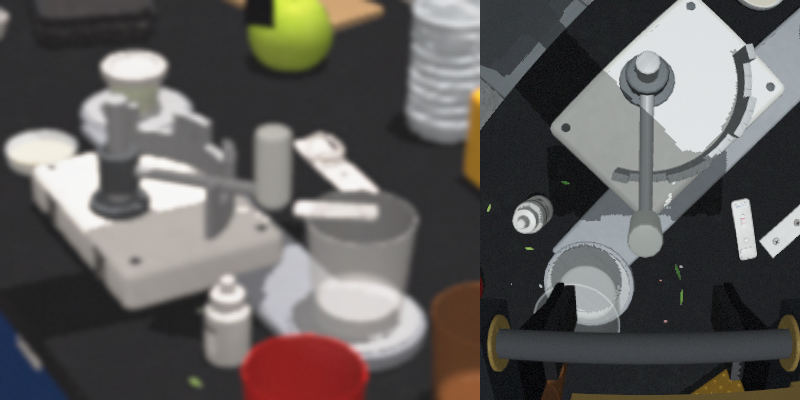

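The knob top appears at (273,130) and its bottom at about (273,205). That matches the prediction for home in the end notch (129 and 200). The beaker is in place and the gripper is clear, so I'm handing in.

```bash
python3 -c "
from cell import env
print(env.sign_off())"
```

```text
the job is handed in; nothing more can be done
None
```

I lifted the lever out of the middle notch, swung it to the end notch on the beaker's side (−y), where it dropped home, and handed the job in at about 10 s; the last pictures showed the beaker in place, but sign-off returned no verdict.

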